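# Load the spacer plate and circuit board on the test fixture

### The job

Load the test fixture: lower the H-shaped aluminium spacer plate over all four pillars until it lies flat on their collars, then lower the large circuit board with the four big corner holes over the same pillars until it lies flat on the spacer. Set both down rather than dropping them, and let go.

Things in the scene. Friction and masses are not known exactly. Their poses are not given: they have to be found in the camera images.
- fixture: Fixed. Black base 190 (x) x 150 (y) x 10 mm, four pillars at x +-53, y +-36 mm: grey collar, diameter 32, flat top 34 mm above the table; then steel pin, diameter 12, to 64 mm; then nose tapering to diameter 4 at 84 mm. Grey probe block in the middle, 50 x 30, up to 28 mm high. Origin: centre of the base's underside, on the table; x along its long side, z up.
- spacer: Loose bare aluminium plate, H-shaped, flat on the table, 144 (x) x 112 (y) x 12 mm, 0.25 kg: two end bars 36 x 112 joined by a web 72 long (x) and 50 wide (y); grip the web across y by its edges, in the open notches. Four through holes, diameter 24, at x +-53, y +-36. Same if turned half round. Origin: centre of underside, z up; 34 mm above the fixture's origin when seated.
- board: Loose large green board, 144 (x) x 112 (y) x 4 mm, 0.22 kg, flat on the table; four through holes, diameter 24, at x +-53, y +-36. Finned heat sink mid-top, 46 (x) x 30 (y), 4 to 34 mm above the underside: grip it across y; the board beside it is clear. Same if turned half round. Origin: centre of underside, z up; 46 mm above the fixture's when seated. Not the small 90 x 66 board.
Things that resemble listed ones, but are neither listed nor needed, are in the scene too. What is shaped like the spacer but red is not meant.

How it is judged:
On the way, in this order (a step that is already met when the one before it is completed fails the run):
1. the spacer plate lies flat on the four collars, with the pillars through its holes (horizontal distance between spacer and fixture below 0.012 m and z of spacer in the frame of fixture between 0.029 and 0.039 m and angle between spacer's own z axis and vertical below 0.06 rad and angle between the x axis of spacer and the x axis of fixture, either way round below 0.18 rad), for 0.3 s.
2. the large board lies flat on the spacer, with the pillars through its holes (all of step 1 and horizontal distance between board and fixture below 0.012 m and z of board in the frame of fixture between 0.041 and 0.051 m and angle between board's own z axis and vertical below 0.06 rad and angle between the x axis of board and the x axis of fixture, either way round below 0.18 rad), for 0.3 s.
At the end, for the whole second after the job is handed in: The spacer is seated on the collars and the board on the spacer, pillars through all holes: each centred on the fixture within 12 mm, at its seated height within 5 mm, level within 0.06 rad, long sides along the fixture's within 0.18 rad, and both at rest (all of step 2 and linear speed of each of spacer, board below 0.02 m/s and angular speed of each of spacer, board below 0.2 rad/s); the robot touches nothing.
It fails at once if the spacer is dropped onto the fixture (falls faster than 0.8 m/s over it) (horizontal distance between spacer and fixture below 0.03 m and z of spacer in the frame of fixture below 0.1 m and linear speed of spacer above 0.8 m/s).
It fails at once if the board is dropped onto the fixture (falls faster than 0.8 m/s over it) (horizontal distance between board and fixture below 0.03 m and z of board in the frame of fixture below 0.1 m and linear speed of board above 0.8 m/s).
It also fails if it takes over 72 s, if anything falls off the work surface, if the arm or the gripper's body presses on something with over 40 N, if the wrist force passes 120 N, or if a joint passes its speed limit or range.

### The arm

A 6-joint arm with a two-finger parallel gripper is mounted at the origin on the work surface. World frame = base frame: x ahead of the robot, y to its left, z up, the work surface at z = 0. Lengths are in m, angles in rad, forces in N, time in s.
With the tool pointing down it reaches from about 0.35 to 0.85 m from the base axis. Payload 8.1 kg.
Tool frame: the origin (TCP) lies on the centre line of the jaws, within the pads' length; the fingertips stand robot.finger_overhang ahead of it and the grasp point (between the pads) lies 5 mm behind it (robot.finger_overhang is the distance from the TCP to the fingertips, in m); z points along the fingers, y is the direction in which the jaws open and shut (so a half turn about z gives the same grasp; the last joint's range is limited). The gripper opens to 93 mm and grips with 3 to 60 N. Pads are 15 mm wide; open, the fingers measure 128 mm over their backs; the gripper's body (75 mm by 188 mm) begins 65 mm behind the grasp point.
Start: joints at [-1.397, 0.13, 1.488, -0, 1.523, -0.085], TCP at [0.154, -0.58, 0.233] pointing down, gripper open.
Joint ranges: [-2.96, 2.96], [-0.89, 2.26], [0.02, 2.5], [-1.34, 4.48], [0, 2.73], [-2.66, 2.66]. Speed limits (rad/s): [2.39, 2.39, 2.79, 3.14, 3.14, 3.14].

### API

Orientations are given as a rotation vector (axis times angle).
In Python, from plant import robot gives the robot as it stands. The module is installed in compiled form; this text tells all that it offers.
- The arm moves only by the tool carry_out, never from a script. Its argument "commands" is a list that holds one entry, the list of rows, each a list of 4 numbers: the shift along the tool's x, y, z in cm, then the turn about the tool's z in degrees. In form: [[[tx, ty, tz, roll], ...]]. A call has 1 to 20 rows; each row shifts and turns the commanded pose from where the row before left it, along the tool's axes as they then stand; what a row does not reach is not made up. A row lasts 1/12 s, in which the tool goes at most 41.7 mm and 7.16 degrees, less where a joint would pass 70% of its speed; a pose out of reach is approached as far as the arm can. A call is refused whole if a number of a shift passes 4.17 or a number of a turn 7.16, either way. A call with a gripper value outside its range is refused whole. "claw" is the finger opening in cm, from 0 to 9.3, set as the call begins (left out, the last holds). The fingers move at their own pace and stop on an object; "grip_force" is the grip in N (left out, the last holds). Time passes only in rows, so rows that do not move let the fingers close. It gives the time, the measured TCP pose, the force and the opening at its end, in the units of the state.
- robot.read_state(): the state, without advancing time (a new reading comes with each control period).
- robot.read_camera(name): name is "side" or "top" or "wrist"; returns the picture (420x560x3 uint8, red, green, blue); there is no depth.
- robot.camera_params(name): a dict with "mtx" (3x3 intrinsics, pixels), "R" (3x3) and "t" (3): a world point X has camera coordinates R X + t. Camera axes: x right, y down, z forward; pixel columns grow to the right and rows downward; lengths in m; the calibration is good to about 2 mm. The wrist camera is an equidistant fisheye: a pixel r from the principal point sees the ray r / f radians off the axis. A picture is of the moment at which its call begins: read the wrist's pose just before it. camera_params takes no time and is no camera call; for the wrist camera it gives the pose at the moment of the call.
- robot.close_job(): hands the job in, once; it reports no verdict.
The state is a dict: "t": time; "q": joint angles; "dq": joint speeds; "joint_torque": joint torques, N m; "tool_pos": TCP position; "orientation": TCP orientation; "force": force on the tool from outside, world axes, zero at the start; "wrist_torque": the same for the moment, N m; "opening": finger opening in m.
Only numpy, scipy, OpenCV 4.12 (cv2) and the standard library are available. Lean on these libraries where they do the work, as an engineer would, in place of code of your own. Each camera call takes 0.05 s, during which the arm holds its last target.

## Working session

There is one attempt and no reset: what is moved stays moved. The work goes in short steps, Python scripts to look and compute and a tool call to move; the robot and the scene stay as the last step left them, time stands still between calls to the robot, and variables do not carry over. Pictures are saved under pics/ and viewed, and the job is handed in when it is done.

Besides the shell and the picture viewer there is one more tool, called after "Request:" as name([rows], argument=value, ...), one row to a line, values as JSON. carry_out: Moves the arm, as the interface text tells. Its arguments: {"type":"object","properties":{"commands":{"type":"array","items":{"type":"array","items":{"type":"array","items":{"type":"number"}}}},"claw":{"type":"number"},"grip_force":{"type":"number"}},"required":["commands"]}

```bash
mkdir -p pics; python3 - <<'E'
from plant import robot
import cv2
print(robot.read_state())
print(robot.finger_overhang)
for n in ["side","top","wrist"]:
    im=robot.read_camera(n); cv2.imwrite(f"pics/{n}0.png",im[:,:,::-1]); print(n,robot.camera_params(n))
E
```

```text
{'t': 0.0, 'q': array([-1.39738145e+00,  1.31178640e-01,  1.48925181e+00, -1.55587536e-05,
        1.52297883e+00, -8.54245631e-02]), 'dq': array([-0.00154172,  0.00239675, -0.00048483,  0.00134314, -0.00024547,
        0.00145227]), 'joint_torque': array([ 2.44466719e-03, -5.59837925e+01, -4.91754055e+01,  7.69798388e-02,
        3.55513638e-02, -1.79358540e-04]), 'tool_pos': array([ 0.1534856 , -0.57948941,  0.23159206]), 'orientation': array([-3.11352019e+00, -4.05217020e-01,  1.49802706e-04]), 'force': array([ 0.21103898, -0.17031735, -0.97602295]), 'wrist_torque': array([-0.03848568, -0.01651267,  0.03151744]), 'opening': 0.09323219157682767}
0.014
side {'mtx': array([[441.3300362 ,   0.        , 276.32564035],
       [  0.        , 441.3300362 , 210.67938364],
       [  0.        ,   0.        ,   1.        ]]), 'R': array([[ 0.98736375, -0.15719067, -0.02009782],
       [-0.10464417, -0.55148989, -0.82759199],
       [ 0.119006  ,  0.81923744, -0.56097022]]), 't': array([-0.39496565,  0.07355216,  0.96526942])}
top {'mtx': array([[524.164133  ,   0.        , 286.07902319],
       [  0.        , 524.164133  , 219.16438114],
       [  0.        ,   0.        ,   1.        ]]), 'R': array([[-0.02664208, -0.99944499,  0.01999764],
       [-0.99139127,  0.02385144, -0.1287418 ],
       [ 0.12819338, -0.02325543, -0.9914765 ]]), 't': array([-0.00131028,  0.38764162,  1.17463493])}
wrist {'mtx': array([[325.1922621 ,   0.        , 276.81469627],
       [  0.        , 325.1922621 , 211.29769591],
       [  0.        ,   0.        ,   1.        ]]), 'R': array([[ 2.55717132e-01, -9.66751267e-01, -8.58118240e-04],
       [-9.29059357e-01, -2.45992420e-01,  2.76290501e-01],
       [-2.67315282e-01, -6.98549715e-02, -9.61073786e-01]]), 't': array([-0.59961715, -0.03106215,  0.39140811])}
```

View pics/top0.png

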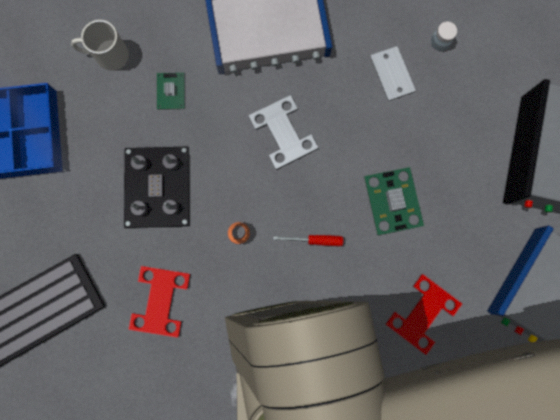

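View pics/side0.png

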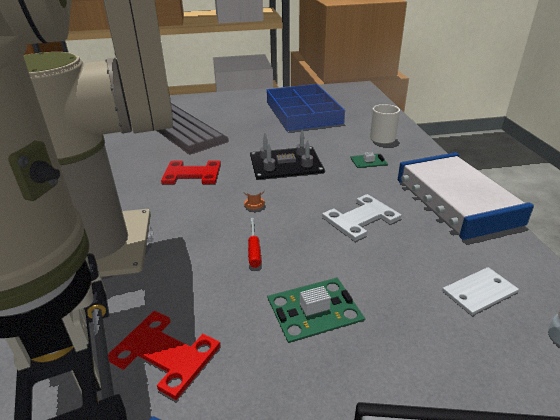

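View pics/wrist0.png

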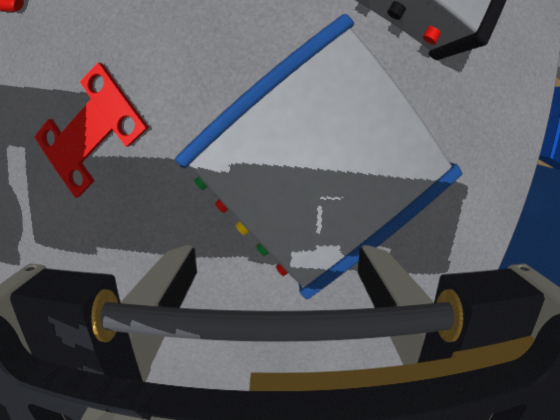

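Candidates for the spacer, in top-image pixels: the silver H (283,132), the red H's (160,301) and (424,313), and the plain silver plate (393,73). I choose the silver H. Candidates for the board: the large green one (394,201) and the small green one (171,91). I choose the large one. The fixture is at (157,187). Next I'll take enlarged crops to check these and read positions.

```bash
python3 - <<'E'
import cv2
t=cv2.imread("pics/top0.png"); s=cv2.imread("pics/side0.png")
def crop(im,x,y,w,h,k,n):
    cv2.imwrite(f"pics/{n}.png",cv2.resize(im[y:y+h,x:x+w],None,fx=k,fy=k,interpolation=cv2.INTER_CUBIC))
crop(t,110,135,95,100,6,"t_fix")
crop(t,240,85,90,90,6,"t_sp")
crop(t,350,155,90,90,6,"t_bd")
crop(s,240,125,95,65,8,"s_fix")
crop(s,310,185,100,60,8,"s_sp")
crop(s,260,270,110,75,7,"s_bd")
E
```

```text
(no output)
```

View pics/t_fix.png

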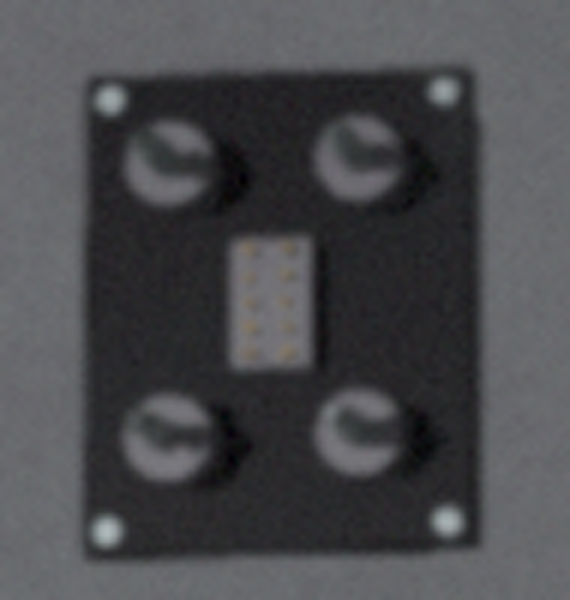

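View pics/t_sp.png

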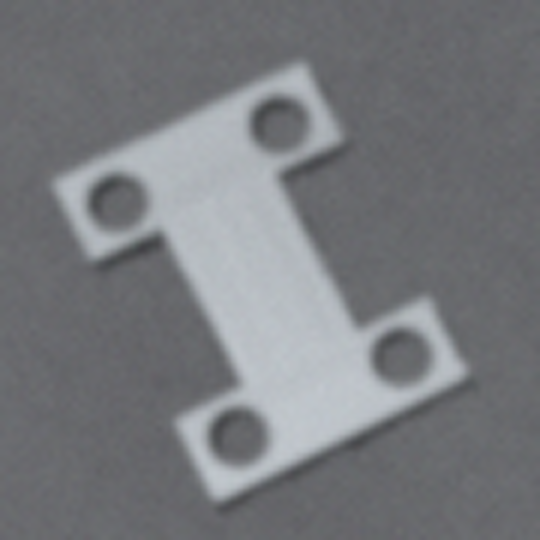

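View pics/t_bd.png

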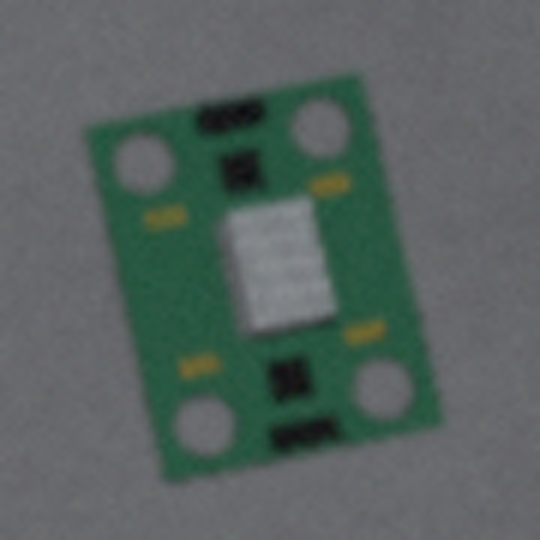

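View pics/s_fix.png

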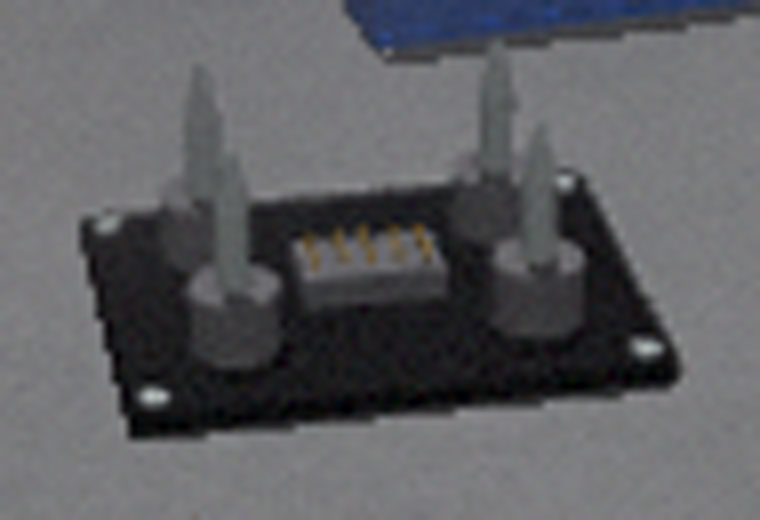

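View pics/s_sp.png

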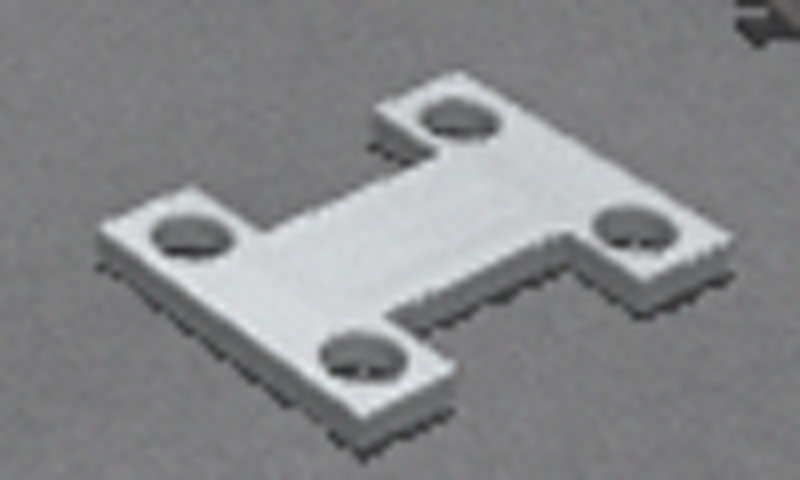

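View pics/s_bd.png

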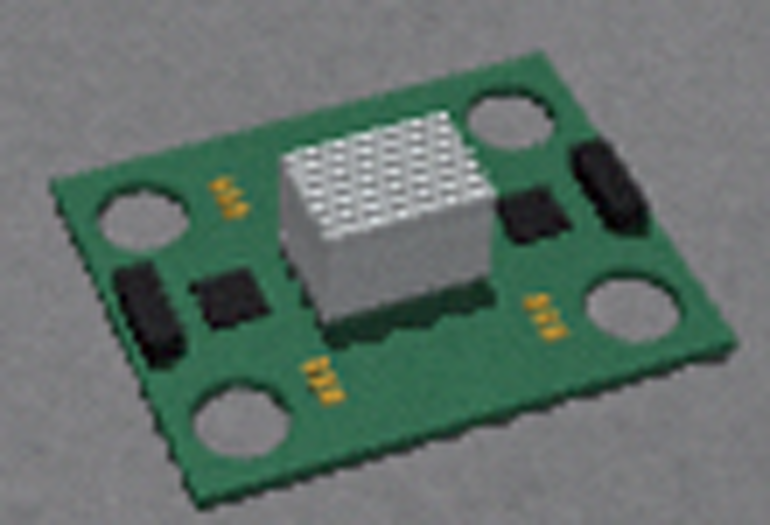

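```bash
cat > h.py <<'E'
import numpy as np, cv2
from scipy.optimize import least_squares
from plant import robot
P={n:robot.camera_params(n) for n in ["side","top"]}
def proj(n,X):
    p=P[n]; c=np.asarray(X)@p["R"].T+p["t"]; u=c@p["mtx"].T; return u[:,:2]/u[:,2:]
def tri(obs):
    A=[]
    for n,uv in obs:
        M=P[n]["mtx"]@np.c_[P[n]["R"],P[n]["t"]]
        A+= [uv[0]*M[2]-M[0], uv[1]*M[2]-M[1]]
    A=np.array(A); v=np.linalg.lstsq(A[:,:3],-A[:,3],rcond=None)[0]; return v
def planez(n,uv,z):
    p=P[n]; d=p["R"].T@np.linalg.solve(p["mtx"],[uv[0],uv[1],1]); c=-p["R"].T@p["t"]
    return c+d*(z-c[2])/d[2]
def un(cr,k,ox,oy): return (np.array(cr,float)+.5)/k-.5+[ox,oy]
E
python3 - <<'E'
from h import *
def rep(name,top,side,kt,ot,ks,os_,L=53,W=36):
    T=un(top,kt,*ot); S=un(side,ks,*os_)
    X=np.array([tri([("top",a),("side",b)]) for a,b in zip(T,S)])
    print(name); print(X.round(4)); print("mean",X.mean(0).round(4))
    return T,S,X
# order: (hi x, hi y),(hi x, lo y),(lo x,hi y),(lo x,lo y)
T,S,X=rep("spacer",[(118,203),(280,124),(239,436),(402,355)],[(461,118),(636,229),(193,237),(364,356)],6,(240,85),8,(310,185))
T2,S2,X2=rep("board",[(145,164),(322,127),(205,427),(383,389)],[(511,120),(631,306),(144,218),(242,421)],6,(350,155),7,(260,270))
T3,S3,X3=rep("dots",[(110,100),(445,92),(106,531),(448,521)],[(566,183),(648,347),(107,223),(153,397)],6,(110,135),8,(240,125))
rep("sink",[(230,212),(312,197),(256,330),(337,317)],[(445,113),(495,190),(285,157),(328,238)],6,(350,155),7,(260,270))
Sc=un([(233,287),(537,260)],8,240,125)
Tc=un([(169,163),(358,157),(167,437),(358,432)],6,110,135)
for t in Tc: print("collar34",planez("top",t,.034).round(4))
print("collar", tri([("top",Tc[3]),("side",Sc[0])]), tri([("top",Tc[1]),("side",Sc[1])]))
for t in un([(495,48),(541,125),(202,68),(232,155)],8,240,125): print("tip",planez("side",t,.084).round(4))
for nm,X in [("sp",X),("bd",X2),("fx",X3)]:
    d=(X[0]-X[2]+X[1]-X[3]); print(nm,"yaw",np.degrees(np.arctan2(d[1],d[0])))
    for z in (.012,.004,.010):
        pass
for nm,T,S,z in [("sp",T,S,.012),("bd",T2,S2,.004),("fx",T3,S3,.010)]:
    for n,Q in (("top",T),("side",S)):
        Y=np.array([planez(n,q,z) for q in Q]); d=Y[0]-Y[2]+Y[1]-Y[3]
        e=Y[0]-Y[1]+Y[2]-Y[3]
        print(nm,n,Y.mean(0).round(4),np.degrees(np.arctan2(d[1],d[0])).round(2),np.linalg.norm(d[:2])/2,np.linalg.norm(e[:2])/2)
E
```

```text
spacer
[[ 6.312e-01  4.580e-02  1.200e-02]
 [ 6.624e-01 -1.910e-02  1.100e-02]
 [ 5.358e-01  4.000e-04  1.130e-02]
 [ 5.668e-01 -6.450e-02  1.150e-02]]
mean [ 0.5991 -0.0094  0.0115]
board
[[ 0.4738 -0.2212  0.0018]
 [ 0.4866 -0.2919  0.0022]
 [ 0.3693 -0.2396  0.0018]
 [ 0.3823 -0.3104  0.0012]]
mean [ 0.428  -0.2658  0.0018]
dots
[[0.5591 0.3548 0.0097]
 [0.559  0.2244 0.0103]
 [0.3882 0.3541 0.0107]
 [0.389  0.2236 0.0098]]
mean [0.4738 0.2892 0.0101]
sink
[[ 0.448  -0.2468  0.033 ]
 [ 0.4527 -0.2781  0.0354]
 [ 0.403  -0.2546  0.0324]
 [ 0.4072 -0.2856  0.0341]]
mean [ 0.4278 -0.2663  0.0337]
collar34 [0.5271 0.3253 0.034 ]
collar34 [0.5279 0.2535 0.034 ]
collar34 [0.4213 0.3251 0.034 ]
collar34 [0.4215 0.2533 0.034 ]
collar [0.42095742 0.25359901 0.03263197] [0.52734634 0.25396326 0.03214869]
tip [0.5234 0.3159 0.084 ]
tip [0.5258 0.2512 0.084 ]
tip [0.4202 0.3199 0.084 ]
tip [0.4205 0.249  0.084 ]
sp yaw 25.443741396604093
bd yaw 10.03991269344128
fx yaw 0.26429025135762657
sp top [ 0.5994 -0.0094  0.012 ] 25.51 0.1055240505122103 0.0719943369520287
sp side [ 0.598  -0.0103  0.012 ] 25.47 0.10616043445824538 0.07218309632062521
bd top [ 0.4281 -0.2653  0.004 ] 9.9 0.10618127784537969 0.07182203522082746
bd side [ 0.4267 -0.2679  0.004 ] 10.26 0.10541978531209488 0.07159357775270359
fx top [0.4742 0.2893 0.01  ] 0.23 0.16947176841405953 0.1304842923406851
fx side [0.4733 0.2893 0.01  ] 0.16 0.17170992657883946 0.13081514212180936
```

Each object stands out clearly in the crops. The silver H has four holes and is the spacer. The large green board with the heat sink has four big holes. The fixture shows four pins.

| Object | Position (x, y), m | Yaw | Triangulated height |
|---|---|---|---|
| Spacer | (0.599, -0.009) | 25.5° | 11.5 mm, matches the text |
| Board | (0.428, -0.266) | 10° | sink top 34 mm, matches the text |
| Fixture | (0.474, 0.289) | 0.2° | collars 33 mm, matches the text |

Next I turn and go above the spacer.

Request:
carry_out([
  [[0,0,0,-5.3],[0,0,0,-5.3],[0,0,0,0]],
])

```text
t: 0.4
tool_pos: [0.1536, -0.5798, 0.2322]
orientation: [-3.062, -0.698, -0.0]
force: [-0.1, 0.3, -0.3]
opening: 0.0933
```

Request:
carry_out([
  [[3.6,-1.8,0,0],[3.6,-1.8,0,0],[3.6,-1.8,0,0],[3.6,-1.8,0,0],[3.6,-1.8,0,0],[3.6,-1.8,0,0],[3.6,-1.8,0,0],[3.6,-1.8,0,0],[3.6,-1.8,0,0],[3.6,-1.8,0,0],[3.6,-1.8,0,0],[3.6,-1.8,0,0],[3.6,-1.8,0,0],[3.6,-1.8,0,0],[3.6,-1.8,0,0],[3.6,-1.8,0,0],[3.6,-1.8,0,0],[3.5,-1.8,0,0],[0,0,0,0],[0,0,0,0]],
])

```text
t: 2.07
tool_pos: [0.5991, -0.0076, 0.2316]
orientation: [-3.064, -0.692, 0.002]
force: [0.5, -1.3, -0.4]
opening: 0.0927
```

```bash
cat >> h.py <<'E'
from scipy.spatial.transform import Rotation as Ro
def ang(s): 
    R=Ro.from_rotvec(s["orientation"]).as_matrix(); return np.degrees(np.arctan2(R[1,0],R[0,0])),R
def delta(xy,z,yaw):
    s=robot.read_state(); a,R=ang(s); roll=-(((yaw-a)+90)%180-90)
    d=np.r_[xy,z]-s["tool_pos"]
    ar=np.radians(a-roll)
    tx=np.array([np.cos(ar),np.sin(ar),0]);ty=np.array([np.sin(ar),-np.cos(ar),0])
    print("t",s["t"],"pos",s["tool_pos"].round(4),"a",a.round(2),"tilt",np.degrees(np.arccos(-R[2,2])).round(2),"F",s["force"].round(1),"open",round(s["opening"],4))
    print("roll first",roll.round(2),"then cm tx,ty,tz",(d@tx*100).round(2),(d@ty*100).round(2),(-d[2]*100).round(2))
def wray(p,uv):
    f=p["mtx"][0,0]; v=(np.array(uv,float)-p["mtx"][:2,2])/f; r=np.linalg.norm(v)
    d=np.r_[v/r*np.sin(r),np.cos(r)] if r>1e-9 else np.array([0,0,1.])
    return p["R"].T@d, -p["R"].T@p["t"]
def wproj(p,X):
    c=np.asarray(X)@p["R"].T+p["t"]; rr=np.hypot(c[:,0],c[:,1]); th=np.arctan2(rr,c[:,2])
    return p["mtx"][:2,2]+p["mtx"][0,0]*th[:,None]*c[:,:2]/rr[:,None]
def rect(p,im,center,yaw,z,half=0.13,n=600):
    # metric plan view at height z : cols = object x, rows = -object y
    g=np.linspace(-half,half,n); ux,uy=np.meshgrid(g,-g); c,s=np.cos(np.radians(yaw)),np.sin(np.radians(yaw))
    X=np.stack([center[0]+c*ux-s*uy,center[1]+s*ux+c*uy,np.full_like(ux,z)],-1).reshape(-1,3)
    m=wproj(p,X).astype(np.float32).reshape(n,n,2)
    return cv2.remap(im,m[...,0],m[...,1],cv2.INTER_CUBIC)
E
python3 - <<'E'
from h import *
import json
delta([.5991,-.0094],.016,25.47)
p=robot.camera_params("wrist"); im=robot.read_camera("wrist"); cv2.imwrite("pics/w1.png",im[:,:,::-1])
np.savez("w1.npz",im=im,**p)
v=rect(p,im,(.5991,-.0094),25.47,.012); 
for x,y in [(53,36),(53,-36),(-53,36),(-53,-36)]:
    cv2.circle(v,(int(300+x*600/260),int(300-y*600/260)),int(12*600/260),(255,0,0),1)
cv2.imwrite("pics/w1r.png",v[:,:,::-1])
E
```

```text
t 2.0667 pos [ 0.5991 -0.0076  0.2316] a 25.46 tilt 0.09 F [ 0.5 -1.3 -0.4] open 0.0927
roll first -0.01 then cm tx,ty,tz -0.08 0.16 21.56
```

View pics/w1r.png

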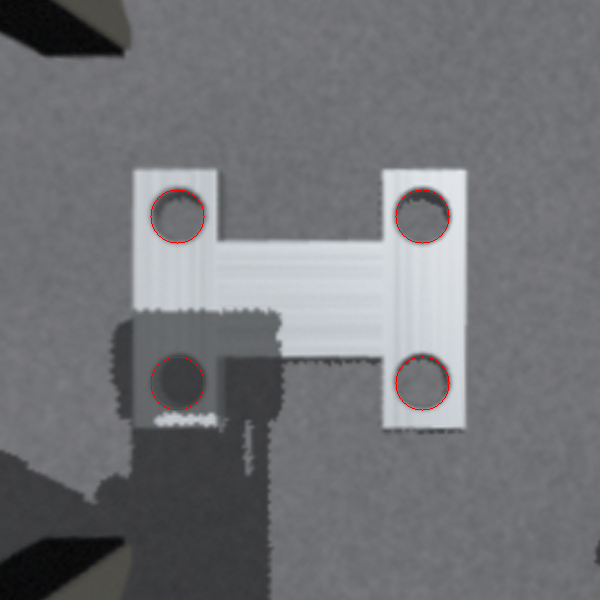

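View pics/w1.png

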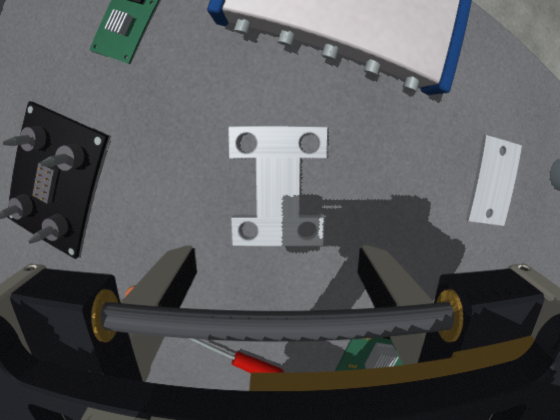

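The rectified wrist view agrees with the estimate: the plate edges are centred at (299.5, 299.5) in 600, and the hole circles coincide. Now I descend.

Request:
carry_out([
  [[0,0.15,3,0],[0,0,4,0],[0,0,4,0],[0,0,4,0],[0,0,2,0],[0,0,1,0],[0,0,0,0],[0,0,0,0]],
], claw=8)

```text
t: 2.78
tool_pos: [0.5998, -0.0119, 0.0538]
orientation: [3.065, 0.689, 0.001]
force: [0.6, 1.0, 0.7]
opening: 0.0799
```

```bash
python3 - <<'E'
from h import *
delta([.5991,-.0094],.016,25.47)
E
```

```text
t 2.7833 pos [ 0.5998 -0.0119  0.0538] a 25.32 tilt 0.06 F [0.6 1.  0.7] open 0.0799
roll first -0.15 then cm tx,ty,tz 0.05 -0.26 3.78
```

Request:
carry_out([
  [[0,-0.1,1.5,0],[0,0,1.2,0],[0,0,0.6,0],[0,0,0.4,0],[0,0,0,0],[0,0,0,0]],
])

```text
t: 3.28
tool_pos: [0.5992, -0.0101, 0.016]
orientation: [3.065, 0.691, 0.0]
force: [0.6, -0.6, 0.1]
opening: 0.0807
```

```bash
python3 - <<'E'
from h import *
delta([.5991,-.0094],.016,25.47)
im=robot.read_camera("wrist"); cv2.imwrite("pics/w2.png",im[:,:,::-1])
delta([.5991,-.0094],.016,25.47)
E
```

```text
t 3.2833 pos [ 0.5992 -0.0101  0.016 ] a 25.43 tilt 0.01 F [ 0.6 -0.6  0.1] open 0.0807
roll first -0.04 then cm tx,ty,tz 0.02 -0.07 0.0
t 3.3333 pos [ 0.5995 -0.0101  0.0163] a 25.43 tilt 0.05 F [ 0.1 -0.2  0.3] open 0.0799
roll first -0.04 then cm tx,ty,tz -0.0 -0.08 0.03
```

View pics/w2.png

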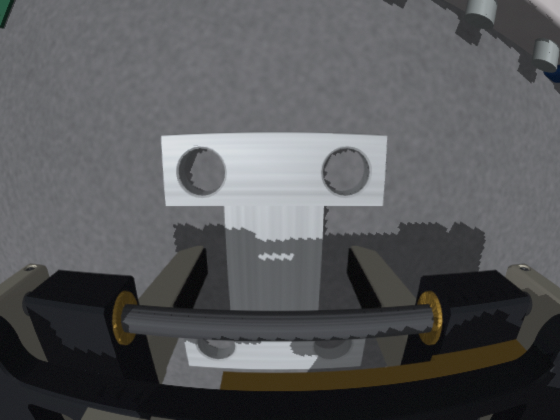

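The fingers straddle the web (web edges at columns 226 and 323, finger tips near 205 and 350). I close and lift slightly.

Request:
carry_out([
  [[0,0,0,0],[0,0,0,0],[0,0,0,0],[0,0,0,0],[0,0,0,0],[0,0,0,0],[0,0,0,0],[0,0,0,0]],
], claw=4, grip_force=35)

```text
t: 4.0
tool_pos: [0.599, -0.0099, 0.0158]
orientation: [-3.064, -0.691, -0.0]
force: [-1.2, 1.0, 2.4]
opening: 0.0498
```

Request:
carry_out([
  [[0,0,-0.5,0],[0,0,-1,0],[0,0,-2,0],[0,0,-3,0],[0,0,-3,0],[0,0,-3,0],[0,0,-3,0],[0,0,-1.5,0],[0,0,0,0],[0,0,0,0]],
])

```text
t: 4.83
tool_pos: [0.5997, -0.0102, 0.1869]
orientation: [3.064, 0.691, 0.004]
force: [-1.0, 0.7, -3.4]
opening: 0.05
```

```bash
python3 - <<'E'
from h import *
im=robot.read_camera("wrist"); cv2.imwrite("pics/w3.png",im[:,:,::-1])
delta([.474,.2892],.19,0.2)
E
```

```text
t 4.8833 pos [ 0.5985 -0.0101  0.1849] a 25.42 tilt 0.04 F [-0.3 -0.3 -2. ] open 0.0495
roll first 25.22 then cm tx,ty,tz -12.35 -29.97 -0.51
```

View pics/w3.png

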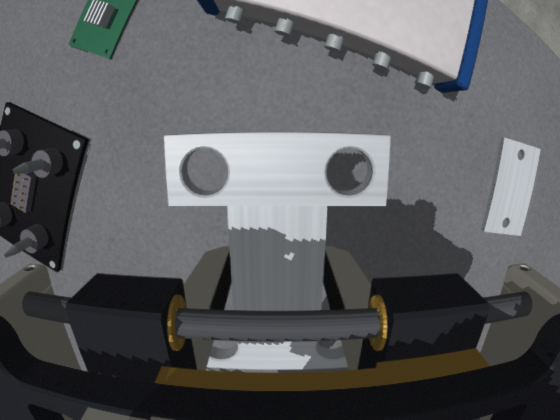

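Held: the opening is 49.8 mm, the force about -2.5 N, and the bar stays at the same pixels, so there is no tilt. Now I carry it to the fixture.

Request:
carry_out([
  [[0,0,-0.5,6.3],[0,0,0,6.3],[0,0,0,6.3],[0,0,0,6.3],[-1,-2.5,0,0],[-1.3,-3.2,0,0],[-1.3,-3.2,0,0],[-1.3,-3.2,0,0],[-1.3,-3.2,0,0],[-1.3,-3.2,0,0],[-1.3,-3.2,0,0],[-1.3,-3.2,0,0],[-1.3,-3.1,0,0],[-1,-2,0,0],[0,0,0,0],[0,0,0,0],[0,0,0,0]],
])

```text
t: 6.3
tool_pos: [0.473, 0.2887, 0.1887]
orientation: [3.14, 0.007, -0.004]
force: [-0.1, -0.0, -2.3]
opening: 0.0497
```

```bash
python3 - <<'E'
from h import *
delta([.474,.2892],.19,0.2)
p=robot.camera_params("wrist"); im=robot.read_camera("wrist"); cv2.imwrite("pics/w4.png",im[:,:,::-1])
np.savez("w4.npz",im=im,**p)
im=robot.read_camera("top"); cv2.imwrite("pics/t4.png",cv2.resize(im[100:260,80:260],None,fx=4,fy=4)[:,:,::-1])
delta([.474,.2892],.19,0.2)
E
```

```text
t 6.3 pos [0.473  0.2887 0.1887] a 0.25 tilt 0.18 F [-0.1 -0.  -2.3] open 0.0497
roll first 0.05 then cm tx,ty,tz 0.1 -0.05 -0.13
t 6.4 pos [0.4738 0.2883 0.1896] a 0.16 tilt 0.1 F [ 0.6 -0.4 -2.4] open 0.0495
roll first -0.04 then cm tx,ty,tz 0.02 -0.09 -0.04
```

View pics/w4.png

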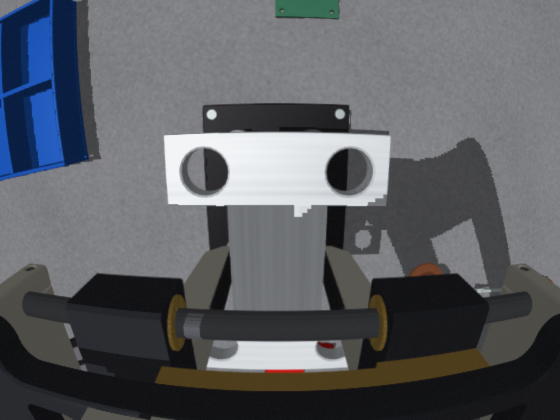

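View pics/t4.png

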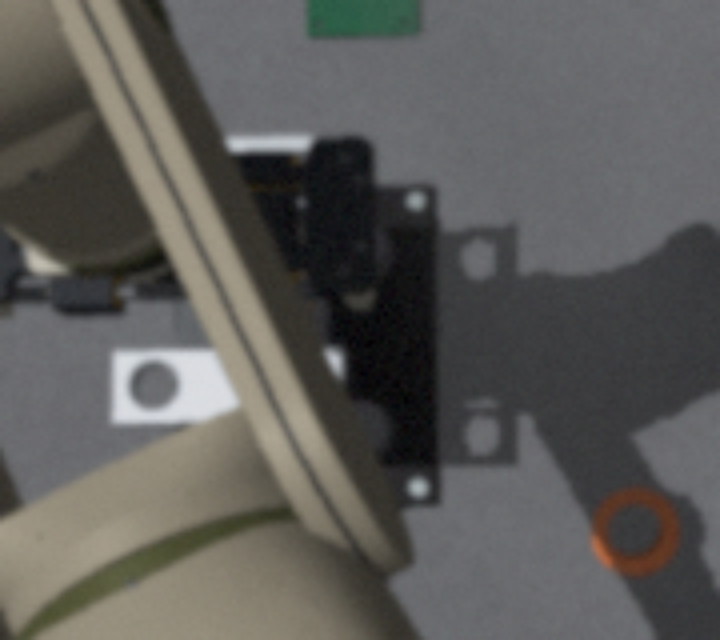

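```bash
python3 - <<'E'
from h import *
p=dict(np.load("w4.npz"))
def at(uv,z):
    d,c=wray(p,uv); return (c+d*(z-c[2])/d[2]).round(4)
print("holes",at((204,171),.185),at((348,171),.185))
print("dots",at((212,114),.010),at((340,113.5),.010), "expected .559,.3545 .224")
E
```

```text
holes [0.5268 0.3248 0.185 ] [0.5271 0.2539 0.185 ]
dots [0.5581 0.3545 0.01  ] [0.5591 0.2245 0.01  ] expected .559,.3545 .224
```

The held plate's centre is at (0.474, 0.289) and the fixture's at (0.474, 0.289), so they are aligned. I lower to around the noses and then check.

Request:
carry_out([
  [[0,0,1,0],[0,0,2,0],[0,0,2,0],[0,0,2,0],[0,0,1,0],[0,0,1,0],[0,0,0,0],[0,0,0,0]],
])

```text
t: 7.07
tool_pos: [0.4739, 0.2891, 0.1005]
orientation: [3.141, 0.006, -0.001]
force: [-0.7, 0.1, -1.9]
opening: 0.0496
```

```bash
python3 - <<'E'
from h import *
delta([.474,.2892],.05,0.2)
im=robot.read_camera("side"); cv2.imwrite("pics/s5.png",cv2.resize(im[100:200,220:360],None,fx=5,fy=5,interpolation=cv2.INTER_CUBIC)[:,:,::-1])
im=robot.read_camera("wrist"); cv2.imwrite("pics/w5.png",im[:,:,::-1])
delta([.474,.2892],.05,0.2)
E
```

```text
t 7.0667 pos [0.4739 0.2891 0.1005] a 0.2 tilt 0.03 F [-0.7  0.1 -1.9] open 0.0496
roll first 0.0 then cm tx,ty,tz 0.01 -0.01 5.05
t 7.1667 pos [0.4747 0.2898 0.102 ] a 0.22 tilt 0.12 F [-0.  -0.1 -1.9] open 0.0498
roll first 0.02 then cm tx,ty,tz -0.07 0.06 5.2
```

View pics/s5.png

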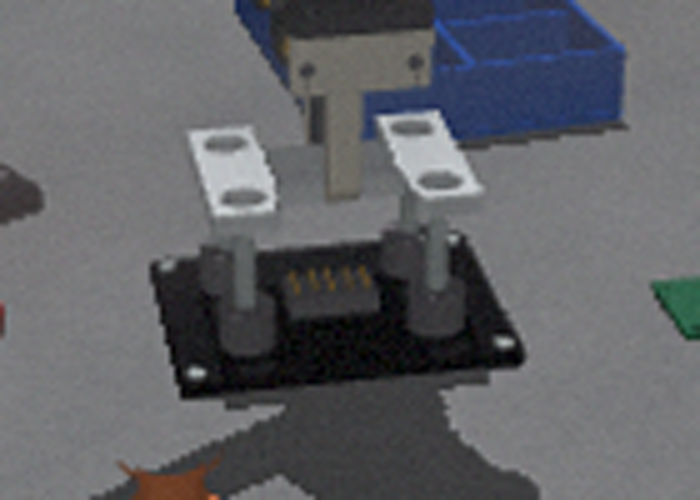

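View pics/w5.png

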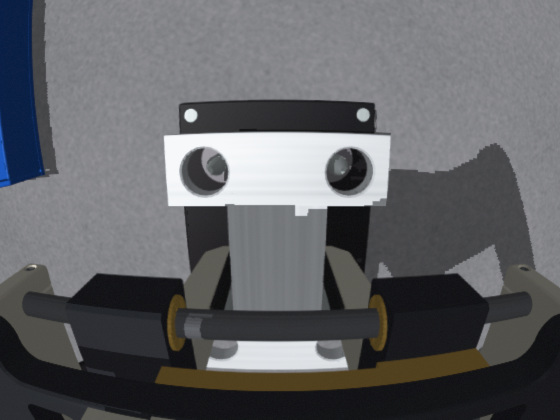

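The pins are inside the holes in both views (wrist: tips near (218,162) and (342,163), within the holes). I lower slowly.

Request:
carry_out([
  [[0,0,0.5,0],[0,0,0.5,0],[0,0,0.5,0],[0,0,0.5,0],[0,0,0.5,0],[0,0,0.5,0],[0,0,0.5,0],[0,0,0.4,0],[0,0,0.4,0],[0,0,0.3,0],[0,0,0.2,0],[0,0,0,0],[0,0,0,0]],
])

```text
t: 8.25
tool_pos: [0.4738, 0.2895, 0.0526]
orientation: [-3.142, -0.006, 0.0]
force: [0.4, -0.0, -1.9]
opening: 0.0496
```

```bash
python3 - <<'E'
from h import *
delta([.474,.2892],.05,0.2)
im=robot.read_camera("side"); cv2.imwrite("pics/s6.png",cv2.resize(im[100:200,220:360],None,fx=5,fy=5,interpolation=cv2.INTER_CUBIC)[:,:,::-1])
delta([.474,.2892],.05,0.2)
E
```

```text
t 8.25 pos [0.4738 0.2895 0.0526] a 0.23 tilt 0.0 F [ 0.4 -0.  -1.9] open 0.0496
roll first 0.03 then cm tx,ty,tz 0.02 0.03 0.26
t 8.3 pos [0.474  0.2895 0.0529] a 0.23 tilt 0.02 F [-0.2 -0.4 -1.9] open 0.0495
roll first 0.03 then cm tx,ty,tz 0.0 0.03 0.29
```

View pics/s6.png

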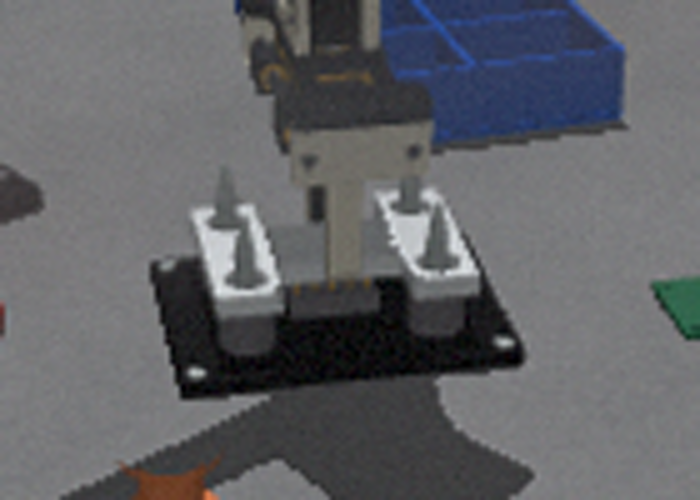

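Nearly down: all four pins are through and about 2 mm is left. I finish in small steps.

Request:
carry_out([
  [[0,0,0.1,0],[0,0,0.1,0],[0,0,0.05,0],[0,0,0,0],[0,0,0,0]],
])

```text
t: 8.72
tool_pos: [0.4738, 0.2894, 0.0501]
orientation: [3.142, 0.006, -0.0]
force: [-0.1, 0.3, -2.1]
opening: 0.0495
```

Request:
carry_out([
  [[0,0,0.05,0],[0,0,0.05,0],[0,0,0,0],[0,0,0,0]],
])

```text
t: 9.05
tool_pos: [0.4739, 0.2895, 0.0497]
orientation: [-3.142, -0.006, -0.0]
force: [-3.3, -2.2, 5.6]
opening: 0.0497
```

Contact: the force has turned upward (+5.6 N), so the plate is seated. I release, clearing the web only, and rise.

Request:
carry_out([
  [[0,0,0,0],[0,0,0,0],[0,0,0,0],[0,0,0,0],[0,0,0,0],[0,0,0,0]],
], claw=7.5)

```text
t: 9.55
tool_pos: [0.4738, 0.2894, 0.049]
orientation: [3.142, 0.006, -0.0]
force: [0.2, 0.3, -0.3]
opening: 0.0745
```

Request:
carry_out([
  [[0,0,-1,0],[0,0,-2,0],[0,0,-3,0],[0,0,-4,0],[0,0,-4,0],[0,0,-3,0],[0,0,0,0],[0,0,0,0]],
])

```text
t: 10.22
tool_pos: [0.4754, 0.2902, 0.2229]
orientation: [-3.139, -0.006, -0.009]
force: [0.0, -0.7, -0.5]
opening: 0.0749
```

```bash
python3 - <<'E'
from h import *
p=robot.camera_params("wrist"); im=robot.read_camera("wrist"); cv2.imwrite("pics/w7.png",im[:,:,::-1])
im=robot.read_camera("side"); cv2.imwrite("pics/s7.png",cv2.resize(im[100:200,220:360],None,fx=5,fy=5,interpolation=cv2.INTER_CUBIC)[:,:,::-1])
delta([.428,-.2660],.20,10.0)
E
```

```text
t 10.3167 pos [0.4734 0.2893 0.2187] a 0.23 tilt 0.04 F [-0.7  0.8 -0.6] open 0.0748
roll first -9.77 then cm tx,ty,tz -14.12 53.89 1.87
```

View pics/s7.png

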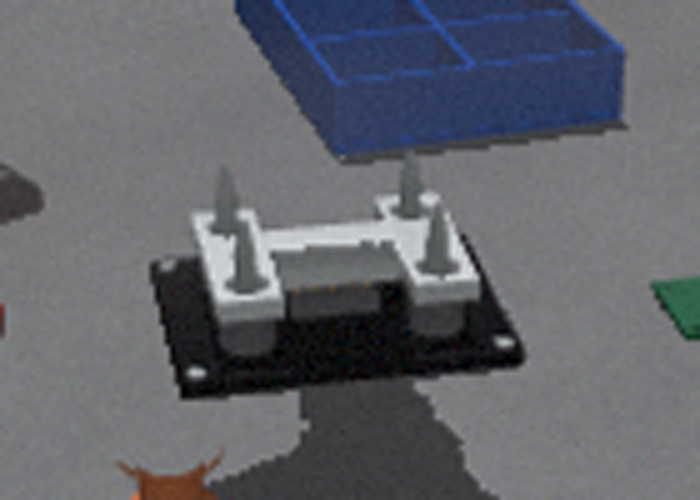

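View pics/w7.png

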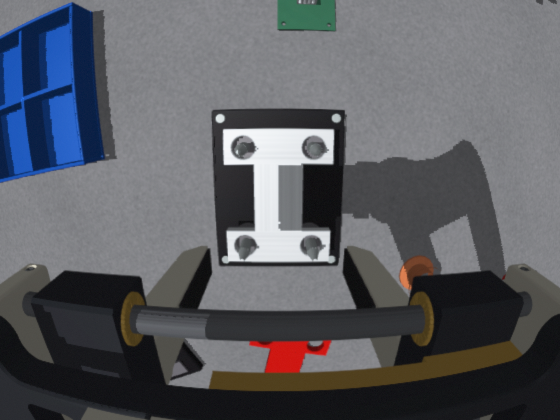

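The spacer is seated flat with all four pins through (wrist view: pins at (243,147), (314,147), (245,246), (311,246)). Now the board.

Request:
carry_out([
  [[0,0,0,-4.9],[0,0,0,-4.9],[-0.5,2,0,0],[-0.9,3.4,0,0],[-0.9,3.4,0,0],[-0.9,3.4,0,0],[-0.9,3.4,0,0],[-0.9,3.4,0,0],[-0.9,3.4,0,0],[-0.9,3.4,0,0],[-0.9,3.4,0,0],[-0.9,3.4,0,0],[-0.9,3.4,0,0],[-0.9,3.4,0,0],[-0.9,3.4,0,0],[-0.9,3.4,0,0],[-0.9,3.4,0,0],[-0.9,3.4,0,0],[-0.1,1,0,0],[0,0,0,0]],
])

```text
t: 11.98
tool_pos: [0.4276, -0.2685, 0.217]
orientation: [-3.128, -0.269, 0.005]
force: [0.5, 0.3, 0.9]
opening: 0.075
```

Request:
carry_out([
  [[0,0,0,0],[0,0,0,0]],
])

```text
t: 12.15
tool_pos: [0.4288, -0.2654, 0.2181]
orientation: [-3.128, -0.275, 0.002]
force: [0.3, 0.9, 0.2]
opening: 0.0746
```

```bash
python3 - <<'E'
from h import *
delta([.428,-.2660],.024,10.0)
p=robot.camera_params("wrist"); im=robot.read_camera("wrist"); cv2.imwrite("pics/w8.png",im[:,:,::-1])
np.savez("w8.npz",im=im,**p)
v=rect(p,im,(.428,-.2658),10,.004)
for x,y in [(53,36),(53,-36),(-53,36),(-53,-36)]:
    cv2.circle(v,(int(300+x*600/260),int(300-y*600/260)),int(12*600/260),(255,0,0),1)
cv2.imwrite("pics/w8r.png",v[:,:,::-1])
delta([.428,-.2660],.024,10.0)
E
```

```text
t 12.15 pos [ 0.4288 -0.2654  0.2181] a 10.06 tilt 0.13 F [0.3 0.9 0.2] open 0.0746
roll first 0.06 then cm tx,ty,tz -0.09 0.05 19.41
t 12.2 pos [ 0.429  -0.2653  0.2184] a 10.11 tilt 0.09 F [-0.9  0.2  0.5] open 0.075
roll first 0.11 then cm tx,ty,tz -0.11 0.06 19.44
```

View pics/w8r.png

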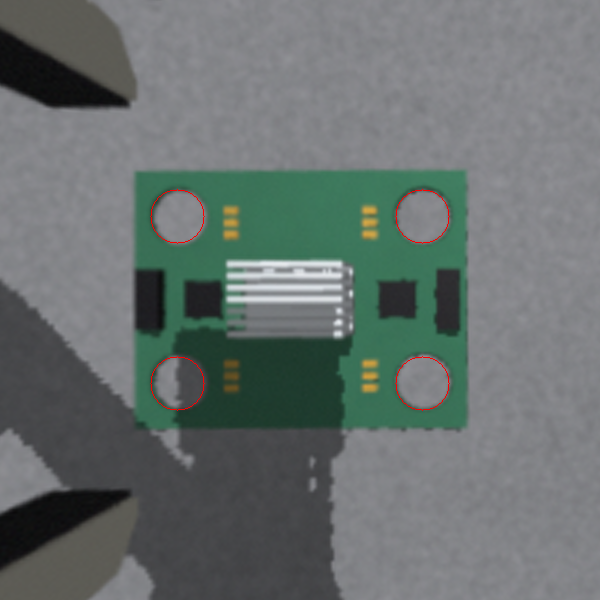

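The wrist view matches: the four holes coincide with the predicted circles and the heat sink is centred. I go down to the sink in two stages.

Request:
carry_out([
  [[-0.1,0.05,2,0],[0,0,4,0],[0,0,4,0],[0,0,3,0],[0,0,2,0],[0,0,1,0],[0,0,0,0],[0,0,0,0]],
], claw=6)

```text
t: 12.87
tool_pos: [0.4286, -0.2669, 0.0598]
orientation: [3.129, 0.276, 0.0]
force: [0.3, 0.6, 0.7]
opening: 0.06
```

Request:
carry_out([
  [[0,0,1.3,0],[0,0,1,0],[0,0,0.7,0],[0,0,0.3,0],[0,0,0,0],[0,0,0,0]],
])

```text
t: 13.37
tool_pos: [0.4282, -0.2676, 0.0265]
orientation: [3.129, 0.275, 0.0]
force: [0.8, 0.4, 0.1]
opening: 0.0603
```

```bash
python3 - <<'E'
from h import *
delta([.428,-.2660],.024,10.0)
im=robot.read_camera("wrist"); cv2.imwrite("pics/w9.png",im[:,:,::-1])
delta([.428,-.2660],.024,10.0)
E
```

```text
t 13.3667 pos [ 0.4282 -0.2676  0.0265] a 10.03 tilt 0.01 F [0.8 0.4 0.1] open 0.0603
roll first 0.03 then cm tx,ty,tz 0.0 -0.16 0.25
t 13.4167 pos [ 0.4284 -0.2678  0.0267] a 10.02 tilt 0.03 F [ 0.7 -1.  -0. ] open 0.0598
roll first 0.02 then cm tx,ty,tz -0.0 -0.18 0.27
```

View pics/w9.png

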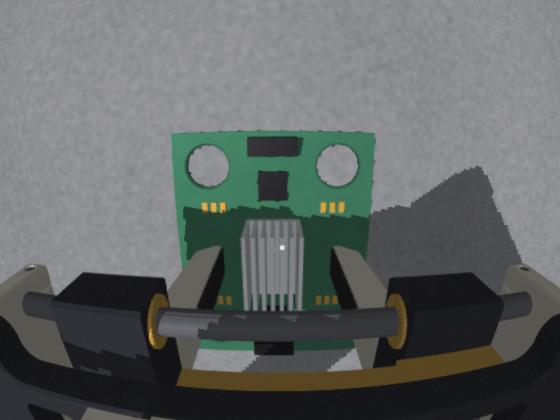

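The fingers straddle the heat sink (columns 243 to 303). I correct by -1.5 mm in y and 2.5 mm down, then grip and lift.

Request:
carry_out([
  [[0,-0.15,0.15,0],[0,0,0.1,0],[0,0,0,0]],
])

```text
t: 13.67
tool_pos: [0.4278, -0.266, 0.0236]
orientation: [-3.13, -0.275, -0.0]
force: [-0.6, 0.5, -0.0]
opening: 0.0597
```

Request:
carry_out([
  [[0,0,0,0],[0,0,0,0],[0,0,0,0],[0,0,0,0],[0,0,0,0],[0,0,0,0],[0,0,0,0],[0,0,0,0]],
], claw=2, grip_force=30)

```text
t: 14.33
tool_pos: [0.4278, -0.266, 0.0237]
orientation: [-3.129, -0.275, 0.0]
force: [-0.7, 0.6, 0.5]
opening: 0.0301
```

Request:
carry_out([
  [[0,0,-0.5,0],[0,0,-1,0],[0,0,-2,0],[0,0,-3,0],[0,0,-3,0],[0,0,-3,0],[0,0,-3,0],[0,0,-1.5,0],[0,0,-0.5,0],[0,0,0,0],[0,0,0,0]],
])

```text
t: 15.25
tool_pos: [0.4274, -0.2658, 0.1979]
orientation: [-3.129, -0.274, 0.001]
force: [-0.1, -0.4, -3.1]
opening: 0.0296
```

```bash
python3 - <<'E'
from h import *
im=robot.read_camera("wrist"); cv2.imwrite("pics/w10.png",im[:,:,::-1])
delta([.474,.2892],.2,0.2)
E
```

```text
t 15.3 pos [ 0.427  -0.2655  0.197 ] a 10.03 tilt 0.15 F [ 0.3  0.1 -2.6] open 0.0295
roll first 9.83 then cm tx,ty,tz 4.89 -55.45 -0.3
```

View pics/w10.png

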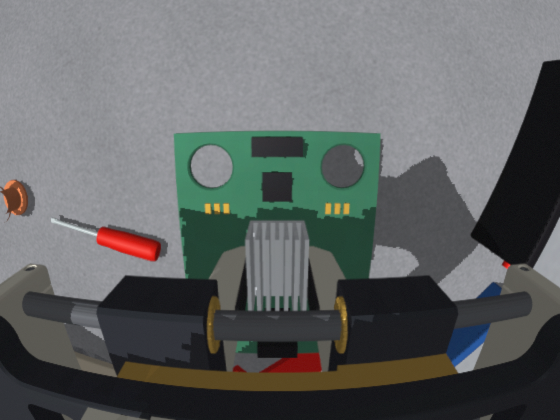

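The board is held level (30 mm opening, -2.6 N). I carry it to the fixture.

Request:
carry_out([
  [[0,0,-0.3,4.9],[0,0,0,4.9],[0.1,-1.5,0,0],[0.3,-3.25,0,0],[0.3,-3.25,0,0],[0.3,-3.25,0,0],[0.3,-3.25,0,0],[0.3,-3.25,0,0],[0.3,-3.25,0,0],[0.3,-3.25,0,0],[0.3,-3.25,0,0],[0.3,-3.25,0,0],[0.3,-3.25,0,0],[0.3,-3.25,0,0],[0.3,-3.25,0,0],[0.3,-3.25,0,0],[0.3,-3.25,0,0],[0.3,-3.25,0,0],[0.2,-3.25,0,0],[0.1,-1.95,0,0]],
])

```text
t: 16.97
tool_pos: [0.4731, 0.2912, 0.1991]
orientation: [3.141, 0.009, -0.006]
force: [0.3, 0.3, -3.3]
opening: 0.0296
```

Request:
carry_out([
  [[0,0,0,0],[0,0,0,0],[0,0,0,0]],
])

```text
t: 17.22
tool_pos: [0.4738, 0.2878, 0.1998]
orientation: [3.14, 0.007, -0.004]
force: [0.1, 0.1, -2.0]
opening: 0.0296
```

```bash
python3 - <<'E'
from h import *
delta([.474,.2892],.07,0.2)
p=robot.camera_params("wrist"); im=robot.read_camera("wrist"); cv2.imwrite("pics/w11.png",im[:,:,::-1])
np.savez("w11.npz",im=im,**p)
delta([.474,.2892],.07,0.2)
E
```

```text
t 17.2167 pos [0.4738 0.2878 0.1998] a 0.24 tilt 0.19 F [ 0.1  0.1 -2. ] open 0.0296
roll first 0.04 then cm tx,ty,tz 0.02 -0.14 12.98
t 17.2667 pos [0.4741 0.2875 0.2003] a 0.2 tilt 0.14 F [-0.1 -0.7 -2.5] open 0.0298
roll first -0.0 then cm tx,ty,tz -0.01 -0.17 13.03
```

View pics/w11.png

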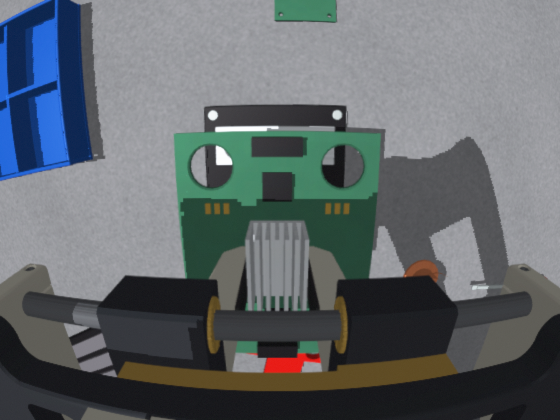

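```bash
python3 - <<'E'
from h import *
p=dict(np.load("w11.npz"))
def at(uv,z):
    d,c=wray(p,uv); return (c+d*(z-c[2])/d[2]).round(4)
zt=.2000-.0237+.004
print("holes",at((211,165.5),zt),at((342.5,165),zt),"want .5272, .3252/.2532")
print("dots",at((213,115.5),.010),at((337.5,115),.010), "expected .559,.3545 .224")
E
```

```text
holes [0.528  0.3235 0.1803] [0.5285 0.2527 0.1803] want .5272, .3252/.2532
dots [0.5574 0.3547 0.01  ] [0.5584 0.2241 0.01  ] expected .559,.3545 .224
```

Board relative to the fixture: about +1.2 mm in x and -1.2 mm in y. I correct both and lower to the noses.

Request:
carry_out([
  [[-0.1,-0.12,0.5,0],[0,0,1.5,0],[0,0,2,0],[0,0,1.5,0],[0,0,1,0],[0,0,0.5,0],[0,0,0,0],[0,0,0,0],[0,0,0,0]],
])

```text
t: 18.02
tool_pos: [0.4744, 0.2901, 0.1329]
orientation: [-3.141, -0.006, -0.003]
force: [-0.3, -0.5, -2.3]
opening: 0.0298
```

```bash
python3 - <<'E'
from h import *
delta([.474,.2892],.07,0.2)
im=robot.read_camera("side"); cv2.imwrite("pics/s12.png",cv2.resize(im[100:200,220:360],None,fx=5,fy=5,interpolation=cv2.INTER_CUBIC)[:,:,::-1])
im=robot.read_camera("wrist"); cv2.imwrite("pics/w12.png",cv2.resize(im[110:220,160:400],None,fx=3,fy=3,interpolation=cv2.INTER_CUBIC)[:,:,::-1])
delta([.474,.2892],.07,0.2)
E
```

```text
t 18.0167 pos [0.4744 0.2901 0.1329] a 0.21 tilt 0.11 F [-0.3 -0.5 -2.3] open 0.0298
roll first 0.01 then cm tx,ty,tz -0.04 0.09 6.29
t 18.1167 pos [0.4744 0.2902 0.1329] a 0.23 tilt 0.12 F [-1.2  1.1 -1.8] open 0.0299
roll first 0.03 then cm tx,ty,tz -0.04 0.1 6.29
```

View pics/s12.png

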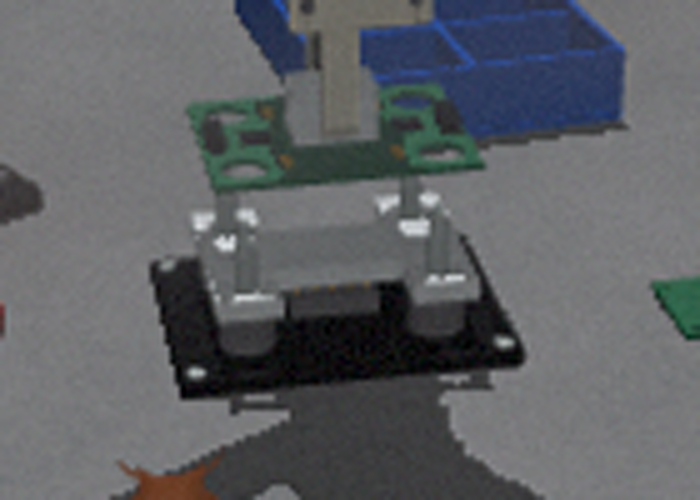

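View pics/w12.png

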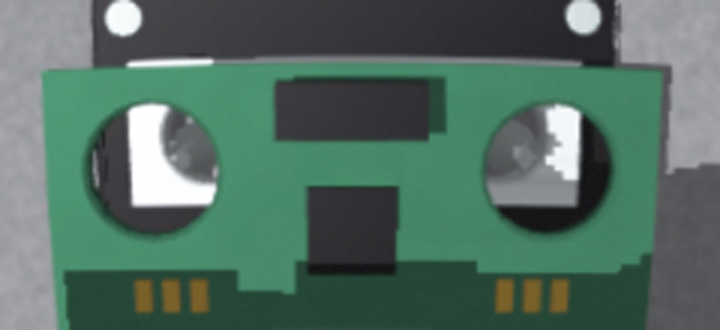

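The pins appear symmetrically in the two front holes. I lower it, with the last millimetres in small steps.

Request:
carry_out([
  [[0,0.05,0.5,0],[0,0,0.6,0],[0,0,0.6,0],[0,0,0.6,0],[0,0,0.6,0],[0,0,0.6,0],[0,0,0.6,0],[0,0,0.6,0],[0,0,0.5,0],[0,0,0.4,0],[0,0,0.3,0],[0,0,0.1,0],[0,0,0,0],[0,0,0,0]],
])

```text
t: 19.28
tool_pos: [0.4738, 0.2894, 0.0719]
orientation: [-3.141, -0.006, -0.001]
force: [-0.0, 0.1, -2.4]
opening: 0.0297
```

```bash
python3 - <<'E'
from h import *
delta([.474,.2892],.07,0.2)
im=robot.read_camera("side"); cv2.imwrite("pics/s13.png",cv2.resize(im[100:200,220:360],None,fx=5,fy=5,interpolation=cv2.INTER_CUBIC)[:,:,::-1])
delta([.474,.2892],.07,0.2)
E
```

```text
t 19.2833 pos [0.4738 0.2894 0.0719] a 0.23 tilt 0.02 F [-0.   0.1 -2.4] open 0.0297
roll first 0.03 then cm tx,ty,tz 0.02 0.02 0.19
t 19.3333 pos [0.4739 0.2895 0.072 ] a 0.23 tilt 0.04 F [-0.5  0.  -1.8] open 0.03
roll first 0.03 then cm tx,ty,tz 0.01 0.03 0.2
```

View pics/s13.png

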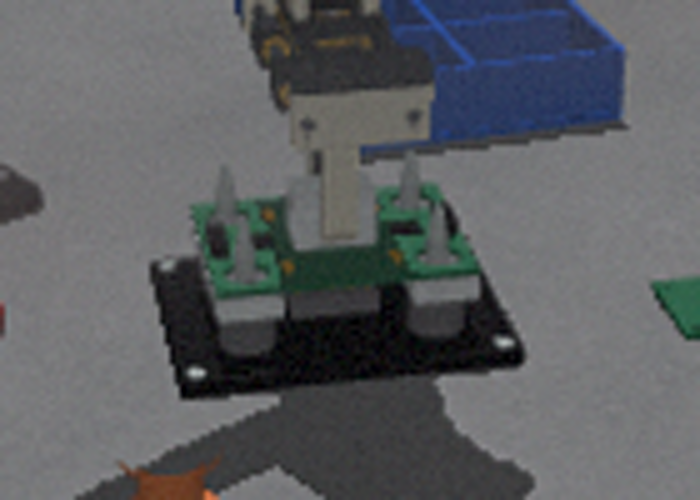

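Request:
carry_out([
  [[0,0,0.1,0],[0,0,0.05,0],[0,0,0.05,0],[0,0,0,0],[0,0,0,0]],
])

```text
t: 19.75
tool_pos: [0.4736, 0.2894, 0.0697]
orientation: [-3.142, -0.006, -0.0]
force: [0.4, 0.1, -1.9]
opening: 0.0298
```

Request:
carry_out([
  [[0,0,0.05,0],[0,0,0,0],[0,0,0,0]],
])

```text
t: 20.0
tool_pos: [0.4737, 0.2894, 0.0696]
orientation: [-3.142, -0.006, -0.0]
force: [-2.3, -1.4, 4.6]
opening: 0.03
```

Contact at +4.6 N. I release and rise.

Request:
carry_out([
  [[0,0,0,0],[0,0,0,0],[0,0,0,0],[0,0,0,0],[0,0,0,0],[0,0,0,0]],
], claw=5.5)

```text
t: 20.5
tool_pos: [0.4736, 0.2893, 0.0691]
orientation: [-3.142, -0.006, 0.0]
force: [0.3, -1.2, -0.2]
opening: 0.0549
```

Request:
carry_out([
  [[0,0,-1,0],[0,0,-2,0],[0,0,-3,0],[0,0,-4,0],[0,0,-3,0],[0,0,-2,0],[0,0,0,0],[0,0,0,0],[0,0,0,0]],
])

```text
t: 21.25
tool_pos: [0.4733, 0.2892, 0.2187]
orientation: [3.141, 0.006, -0.001]
force: [-0.2, -0.7, -0.6]
opening: 0.0554
```

```bash
python3 - <<'E'
from h import *
delta([.474,.2892],.2,0.2)
p=robot.camera_params("wrist"); im=robot.read_camera("wrist"); cv2.imwrite("pics/w14.png",im[:,:,::-1])
v=rect(p,im,(.474,.2892),.2,.050)
for x,y in [(53,36),(53,-36),(-53,36),(-53,-36)]:
    cv2.circle(v,(int(300+x*600/260),int(300-y*600/260)),int(12*600/260),(255,0,0),1)
cv2.imwrite("pics/w14r.png",v[:,:,::-1])
im=robot.read_camera("side"); cv2.imwrite("pics/s14.png",cv2.resize(im[100:200,220:360],None,fx=5,fy=5,interpolation=cv2.INTER_CUBIC)[:,:,::-1])
E
```

```text
t 21.25 pos [0.4733 0.2892 0.2187] a 0.23 tilt 0.04 F [-0.2 -0.7 -0.6] open 0.0554
roll first 0.03 then cm tx,ty,tz 0.07 -0.0 1.87
```

View pics/w14r.png

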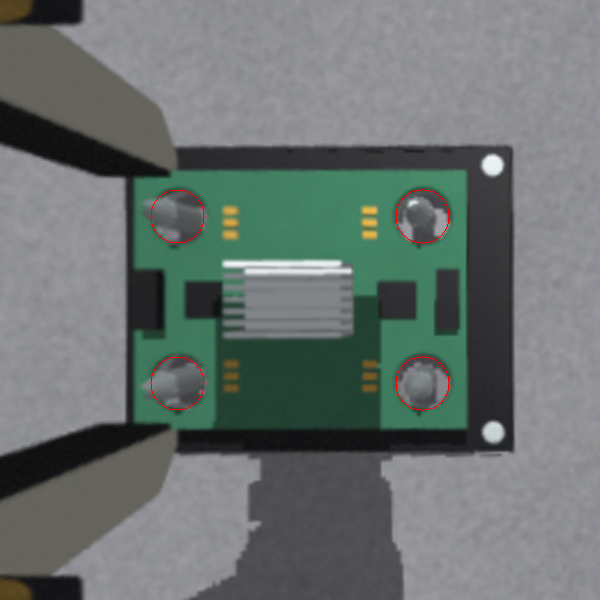

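View pics/s14.png

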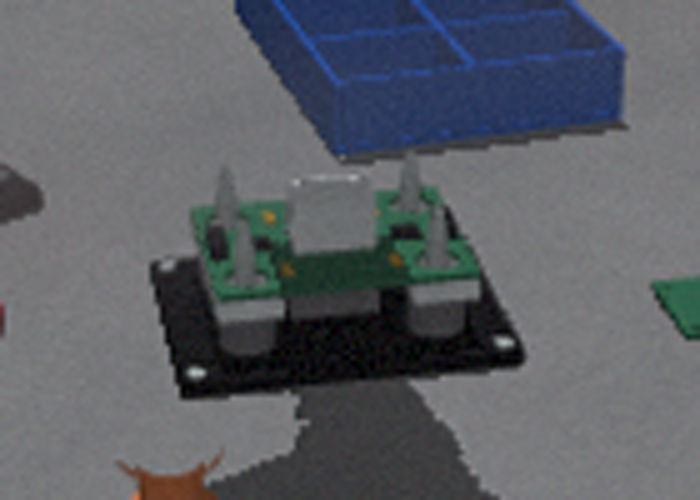

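The board lies flat on the spacer with the pins through all four holes. Its edges (columns 134 to 467, rows 170 to 430) are centred on the fixture, and the gripper is clear. I hand the job in.

```bash
python3 - <<'E'
from plant import robot
print(robot.close_job(), robot.read_state()["t"])
E
```

```text
the job is handed in; nothing more can be done
the job is handed in; nothing more can be done
```

The spacer sits flat on the four collars and the large board sits flat on the spacer, with the pins through all four holes of each. I handed the job in at about 21 s of the 72 s allowed. No verdict is reported, so this rests on my own checks.

- **How they were set down:** I gripped the spacer by its web and the board by its heat sink. I lowered each in small steps until the wrist force turned upward (+5.6 N for the spacer, +4.6 N for the board), then let go and rose clear.
- **Last checks:** The final side and wrist pictures show the board level, and its holes match the expected positions to about 1 mm. The gripper is about 15 cm above the seated grip position, and the wrist force is near zero.
- **Disagreements:** Just before the board was lowered, the wrist view put it about 1.2 mm off the fixture in x and y. I corrected this before it reached the pins. The height of the board's upper face triangulated at about 2 mm where the text gives 4 mm, which is within the calibration error. No other check failed.

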